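# Lock the mould press with its hairpin clip

### The arm

A 7-joint arm with a two-finger parallel gripper is mounted at the origin on a cart in front of the work surface, level with it; the furniture and walls round the work are solid. World frame = base frame: x ahead of the robot, y to its left, z up, the work surface at z = 0. Lengths are in m, angles in rad, forces in N, time in s.
With the tool pointing down it reaches from about 0.425 to 1.025 m from the base axis. Payload 9.4 kg.
Tool frame: the origin (TCP) lies on the centre line of the jaws, within the pads' length; the fingertips stand 19 mm ahead of it and the grasp point (between the pads) is the TCP; z points along the fingers, y is the line along which they close (so a half turn about z gives the same grasp; the last joint's range is limited). The gripper opens to 93 mm and grips with 3 to 60 N. Pads are 15 mm wide; open, the fingers measure 128 mm over their backs; the gripper's body (75 mm by 188 mm) begins 65 mm behind the grasp point.
Start: joints at [1.238, 0.599, -0.003, 1.599, 0.002, 0.943, -0.08], TCP at [0.183, -0.701, 0.238] pointing down, gripper open.
Joint ranges: [-2.57, 2.57], [-0.35, 1.97], [-1.29, 1.29], [0.11, 2.56], [-1.05, 4.19], [0.11, 1.86], [-2.63, 2.63]. Speed limits (rad/s): [2.22, 2.22, 3.01, 3.01, 3.14, 3.14, 3.14].

### API

Orientations are given as a rotation vector (axis times angle).
In Python, from cell import manip gives the robot as it stands.
- The arm moves only by the tool apply_moves, never from a script. Its argument "increments" is a list of rows, each a list of 3 entries, a list of its own where there are three numbers: the turn, a rotation vector about the tool's x, y, z in rad, then the shift along the tool's x, y, z in mm, then the finger opening in mm, from 0 to 93. In form: [[[wx, wy, wz], [tx, ty, tz], hand], ...]. A call has 1 to 12 rows; each row is the pose to reach, as a shift and turn from the pose commanded when the call began, along the tool's axes at that moment; what a row does not reach only later rows make up. A row lasts 1/8 s, in which the tool goes at most 62.5 mm and 10.7 degrees, less where a joint would pass 70% of its speed; a pose out of reach is approached as far as the arm can. A call with a gripper value outside its range is refused whole. The fingers move at their own pace and stop on an object; the grip force is fixed at half the most. Time passes only in rows, so rows that repeat a pose let the fingers close. It gives the time, the measured TCP pose, the force, the opening and the grip force at its end, in the units of the state.
- manip.sense(): the state, without advancing time (a new reading comes with each control period).
- manip.grab_frame(name): name is "scene" or "top" or "wrist"; returns a dict with "pixels" (420x560x3 uint8, red, green, blue), "fx", "fy", "cx", "cy" (pixels), "xyz" and "orientation" of the camera in the world. Camera axes: x right, y up, looking along -z (the intrinsics and any distortion apply to the point x, -y, -z); pixel columns grow to the right and rows downward; lengths in m; the calibration is good to about 2 mm. A picture is of the moment at which its call begins. There is no depth.
- manip.close_job(): hands the job in; it is judged then, once.
The state is a dict: "time": time; "joint_positions": joint angles; "joint_vel": joint speeds; "tau": joint torques, N m; "position": TCP position; "ee_rot": TCP orientation; "force": force on the tool from outside, world axes, zero at the start; "torque": the same for the moment, N m; "finger_gap": finger opening in m; "finger_force": force on a finger pad.
Only numpy, scipy, OpenCV 4.12 (cv2) and the standard library are available. Lean on these libraries where they do the work, as an engineer would, in place of code of your own. Each camera call takes 0.05 s, during which the arm holds its last target. There are 200 camera calls.

### The job

Close the press on the plaster mould: gently lower the steel strap all the way down over the stud, then take the hairpin spring clip from the tray and push it sideways onto the stud's neck, between the strap and the stud's head, until it just snaps home round the neck, and let go. Feel your way: do not force the strap, the stud or the clip, do not push the clip on past its seat, and leave the other things on the bench as they are.

Things in the scene. Friction and masses are not known exactly. Their poses are not given: they have to be found in the camera images.
- strap (a joint): hinge of the flat steel strap in rad: 0 = fully down on the mould, about 0.55 to 0.85 at the start (raised). It is stiff enough to stay where it is left and moves down under 1 to 3 N at its free end. The strap is 6 mm thick and swings about strap_pivot. Pressing it with more than 40 N cracks the plaster.
- strap_pivot (a point): middle of the strap's hinge pin, 73 mm above the bench, fixed on the grey press. Its x axis is parallel to the hinge pin and to the stud's track, z is up; the strap runs from here towards -y of this frame when down.
- strap_tab (a point): top face of the strap's 30 mm wide finger tab at its free end: 230 mm from the hinge axis along the strap, 3 mm above the strap's mid-plane; with the strap down it is 76 mm above the bench.
- stud_neck (a point): the point on the stud's axis midway between the top of the lowered strap (76 mm above the bench) and the underside of the stud's head (87 mm). The neck is an upright round steel shank of 10 mm diameter. Axes as strap_pivot's: the clip goes on along +x of this frame, its tail towards -x, the robot's side. The strap's end reaches at most 58 mm from the stud's axis towards -x.
- clip_tail (a point): centre (half-way up, 3 mm above its underside) of the straight tail of the hairpin clip, made of 6 mm round steel spring wire and lying flat in the tray; take it here. x points from the tail to the open mouth, z up. The two tail wires run parallel to x from 12 mm behind to 38 mm ahead of this point, 28 mm wide over their outsides; the round bend ends 26 mm behind.
- clip_seat (a point): centre of the clip's round seat, in which the neck lies when the clip is home: 66 mm ahead of clip_tail along the clip's x axis, same height. The throat (two inward bulges of the springy legs, 2.4 mm apart) lies 10 mm ahead of the seat, the flared mouth (20 mm wide inside at its tips) 27 mm ahead, a waist (6 mm wide) 8 to 11 mm behind.
- clip: the hairpin clip, 122 mm long, about 54 g; origin 3 mm below clip_tail. Pushing its throat over the neck takes about 7 to 13 N; then the legs snap shut and draw the clip on by themselves: the force drops at once below zero. Stop there and let go. Pushed on, the force rises again and at 6 to 10 N the neck slips through the waist into the tail: too far. More than 40 N spoils clip and stud.
- stud: the stud: 10 mm neck, mushroom head 18 mm wide with its top 95 mm above the bench; origin on the bench below the axis. It floats: it stands loose in a track along x and slides under 2.5 to 5 N, towards +x by anything from 10 to 40 mm, until it meets a stop; how much way is left differs each time. Only at the stop can the clip be forced on.
- tray: fixed shallow sheet-steel tray, 216 x 314 x 14 mm, floor 2 mm above the bench; origin under its centre, long side (its y axis) pointing away from the robot. The clip lies in it with its tail towards the robot; a glass tube lies across its far end.
- pliers: loose black-handled pliers 108 x 144 x 14 mm, a bystander; origin under its middle.
- ball_stand: loose stand with a black ball on a rod, 49 x 54 x 110 mm, a bystander; origin under its middle.
- cork: loose cork block 64 x 73 x 24 mm at the left edge of the bench, a bystander; origin under its middle.

How it is judged:
On the way, in this order (a step that is already met when the one before it is completed fails the run):
1. the strap is fully down over the stud (value of joint strap below 0.02 rad), for 0.3 s.
2. the clip is lifted out of the tray (height (world z) of clip_tail above 0.04 m), for 0.2 s.
3. the clip has snapped home round the stud's neck (horizontal distance between clip_seat and stud_neck below 0.003 m and z of clip_seat in the frame of stud_neck between -0.006 and 0.006 m), for 0.2 s.
At the end, for the whole second after the job is handed in: The strap is down (within 0.02 rad), the clip sits round the stud's neck between strap and head with its seat within 3 mm of the stud's axis (and within 6 mm of the neck's mid-height), level within 0.2 rad, at rest and released (all of step 3 and value of joint strap below 0.02 rad and angle between clip's own z axis and vertical below 0.2 rad and linear speed of clip below 0.02 m/s); the robot touches nothing.
It fails at once if clip and stud are pressed together with more than 40 N (contact force between clip and stud above 40 N).
It fails at once if the stud is struck by the robot with more than 30 N (contact force between the arm and stud above 30 N).
It fails at once if the strap is pressed with more than 40 N (the plaster cracks) (contact force between anything else and strap above 40 N).
It fails at once if a bystander is moved more than 20 mm (distance of any of pliers, cork, ball_stand from where it was at the start of the episode above 0.02 m).
It also fails if it takes over 72 s, if anything falls off the work surface, if the arm or the gripper's body presses on something with over 40 N, if the wrist force passes 120 N, or if a joint passes its speed limit or range.

## Working session

There is one attempt and no reset: what is moved stays moved. The work goes in short steps, Python scripts to look and compute and a tool call to move; the robot and the scene stay as the last step left them, time stands still between calls to the robot, and variables do not carry over. Pictures are saved under pics/ and viewed, at most 10 in all, crops included, and the job is handed in when it is done.

Besides the shell and the picture viewer there is one more tool, called after "Request:" by a JSON object that holds its "name" and its "arguments", one argument or row to a line. apply_moves: Moves the arm, as the interface text tells. Its arguments: {"type":"object","properties":{"increments":{"type":"array","items":{"type":"array"}}},"required":["increments"]}

```bash
ls; mkdir -p pics; cat > h.py <<'E'
from cell import manip
import numpy as np, cv2
from scipy.spatial.transform import Rotation as R
def grab(n,fn=None):
    f=manip.grab_frame(n)
    if fn: cv2.imwrite('pics/'+fn,f['pixels'][:,:,::-1])
    return f
def rot(f):
    o=np.array(f['orientation'],float)
    return o if o.shape==(3,3) else R.from_rotvec(o).as_matrix()
def ray(f,u,v):
    d=np.array([(u-f['cx'])/f['fx'],-(v-f['cy'])/f['fy'],-1.])
    return np.array(f['xyz']),rot(f)@d
def plane(f,u,v,z):
    o,d=ray(f,u,v); return o+d*(z-o[2])/d[2]
def proj(f,p):
    q=rot(f).T@(np.array(p)-f['xyz']); return f['cx']+f['fx']*q[0]/-q[2], f['cy']-f['fy']*q[1]/-q[2]
E
python3 - <<'E'
from h import *
import pickle
for n in ['scene','top','wrist']:
    f=grab(n,n+'0.png'); pickle.dump(f,open(n+'0.pkl','wb')); print(n,{k:v for k,v in f.items() if k!='pixels'})
print(manip.sense())
E
cd pics; python3 -c "
import cv2
" 
```

```text
pics
scene {'fx': 508.38431066016295, 'fy': 508.38431066016295, 'cx': 278.0845553933269, 'cy': 217.09606400858976, 'xyz': array([-0.01838636,  0.3990193 ,  1.11052641]), 'orientation': array([ 0.37509816, -0.63316739, -1.95373509])}
top {'fx': 393.96503892054903, 'fy': 393.96503892054903, 'cx': 278.54720552870754, 'cy': 213.66449904046905, 'xyz': array([0.45183795, 0.04210773, 0.90979288]), 'orientation': array([ 0.18270846, -0.15295368, -1.4142994 ])}
wrist {'fx': 312.7831469915803, 'fy': 312.7831469915803, 'cx': 277.01898728319543, 'cy': 203.4448041777976, 'xyz': array([ 0.25606227, -0.6807485 ,  0.38460695]), 'orientation': array([-0.23354639,  0.18199352, -1.30597908])}
{'time': 0.15, 'joint_positions': array([ 1.23827371,  0.59994566, -0.00255366,  1.59993493,  0.00179911,
        0.94291038, -0.07981133]), 'joint_vel': array([ 0.00100683, -0.00083232, -0.00088518, -0.00479488,  0.00082972,
        0.00246414, -0.0003973 ]), 'tau': array([ 1.76733454e-03, -7.65595365e+01,  1.49816997e+00, -2.52569675e+01,
       -5.24713809e-02,  1.47760555e-02,  1.06818768e-04]), 'position': array([ 0.18336785, -0.70107174,  0.23695908]), 'ee_rot': array([-3.11475824e+00, -4.00686995e-01,  4.07204992e-04]), 'force': array([-0.03606219, -0.22671995, -0.02458382]), 'torque': array([0.01762173, 0.00403573, 0.04391047]), 'finger_force': 0.0, 'finger_gap': 0.09272312034439305}
```

View pics/top0.png

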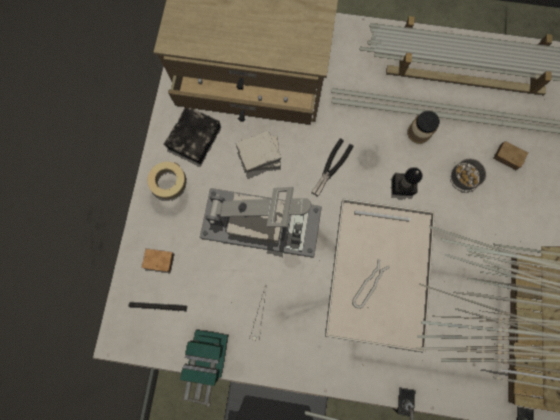

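View pics/scene0.png

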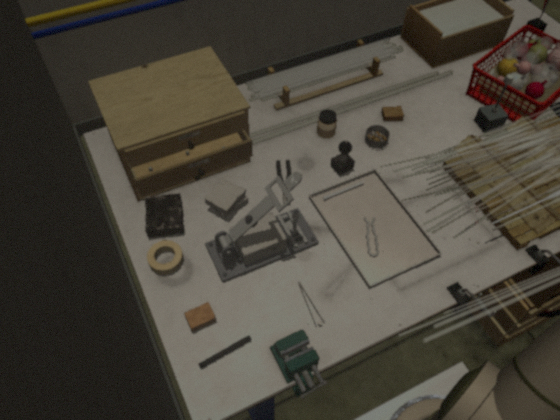

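The top view shows the press at about (262,222), with the hinge at left (215,205) and the raised tab near (284,205). It also shows the tray at (380,275), the clip at (370,285) with its tail end at (360,303) and mouth at (380,265), and the pliers at (333,165). The scene view shows the raised strap from (230,240) to (295,180). Next, enlarged crops.

```bash
python3 - <<'E'
import cv2,numpy as np
t=cv2.imread('pics/top0.png');s=cv2.imread('pics/scene0.png')
g=lambda im,u,v,w,h,k:cv2.convertScaleAbs(cv2.resize(im[v:v+h,u:u+w],None,fx=k,fy=k,interpolation=cv2.INTER_CUBIC),alpha=1.5)
a=g(t,195,180,133,85,3*2//2); 
A=g(t,195,180,133,80,6)[:, :798]
cv2.imwrite('pics/c1.png',A)
B=np.hstack([cv2.resize(g(s,200,165,125,115,4),(500,460)),g(t,345,250,50,77,6)[:460]])
cv2.imwrite('pics/c2.png',B); print(A.shape,B.shape)
E
```

```text
(480, 798, 3) (460, 800, 3)
```

View pics/c1.png

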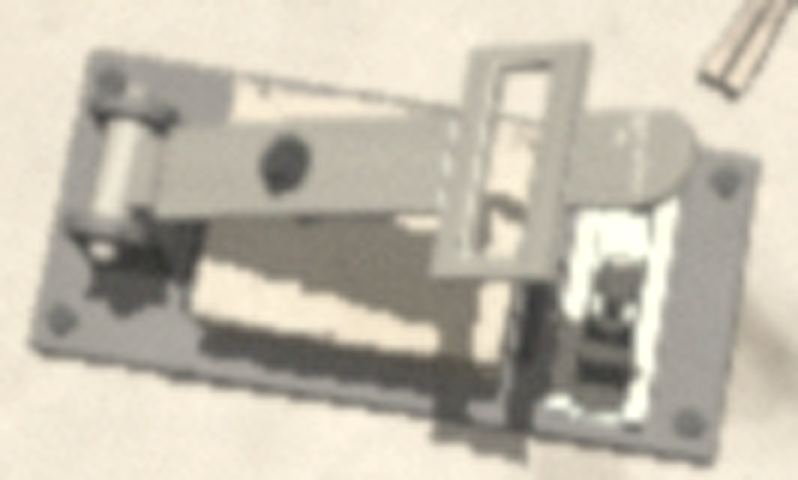

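View pics/c2.png

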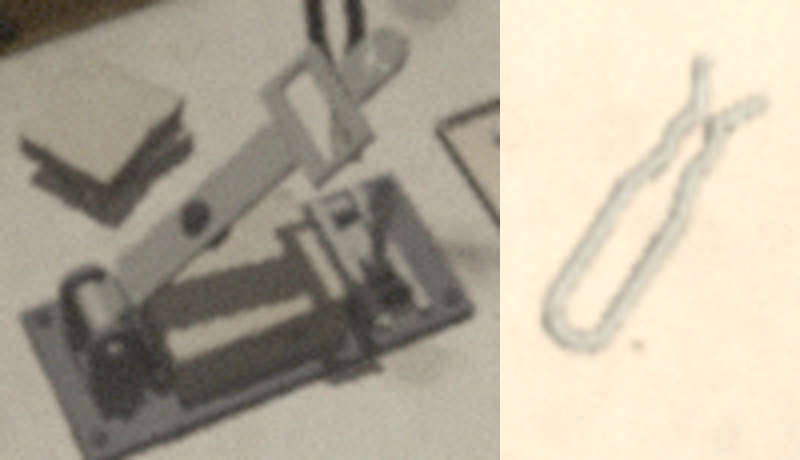

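The crops show these features:
- **Press plate:** corners at crop (90,50), (758,155), (712,462) and (35,348).
- **Hinge pin:** from about (125,110) to (105,240).
- **Strap:** slotted frame at (510,160), tab tip at (690,155).
- **Stud:** dark, near (612,300).
- **Clip:** bend at the lower left, mouth at the upper right.

```bash
python3 - <<'E'
from h import *
import pickle
t=pickle.load(open('top0.pkl','rb'));s=pickle.load(open('scene0.pkl','rb'))
np.set_printoptions(precision=4,suppress=True)
P=lambda u,v,z:plane(t,195+u/6-.4,180+v/6-.4,z)
c=[P(u,v,.006) for u,v in [(90,50),(758,155),(712,462),(35,348)]]
print('plate',np.array(c))
print('pin',P(130,105,.073),P(108,240,.073),P(160,165,.073))
ax=c[0]-c[3]+c[1]-c[2];print('x axis yaw',np.arctan2(ax[1],ax[0])); ay=c[0]-c[1]+c[3]-c[2];print('y axis yaw-90',np.arctan2(-ay[0],ay[1]))
for z in(.045,.095): print('stud?',P(612,300,z))
# scene: stud candidates
S=lambda u,v,z:plane(s,200+u/4-.4,165+v/4-.4,z)
for z in(.045,.095): print('stud scene?',S(345,210,z),S(393,290,z))
# triangulate tab tip / frame corners
def tri(a,b):
    o1,d1=ray(t,195+a[0]/6-.4,180+a[1]/6-.4);o2,d2=ray(s,200+b[0]/4-.4,165+b[1]/4-.4)
    d1/=np.linalg.norm(d1);d2/=np.linalg.norm(d2)
    k=np.linalg.lstsq(np.c_[d1,-d2],o2-o1,rcond=None)[0];p,q=o1+k[0]*d1,o2+k[1]*d2
    return (p+q)/2,np.linalg.norm(p-q)
for n,a,b in [('tip',(692,155),(405,45)),('frame c far-hinge',(475,45),(262,95)),('frame far-out',(590,45),(312,45)),('near-hinge',(435,272),(318,187)),('near-out',(555,275),(370,135)),('hole',(285,163),(195,217))]: print(n,*tri(a,b))
# clip
g=lambda u,v:plane(t,345+(u-500)/6-.4,250+v/6-.4,.005)
for n,u,v in [('bendend',562,340),('mouthL',702,62),('mouthR',762,102),('L tail',617,195),('R tail',650,260)]: print(n,g(u,v))
im=t['pixels'];print(manip.sense()['time'])
E
```

```text
plate [[ 0.6877  0.2469  0.006 ]
 [ 0.6848 -0.0211  0.006 ]
 [ 0.5623 -0.0191  0.006 ]
 [ 0.5668  0.2455  0.006 ]]
pin [0.6518 0.2133 0.073 ] [0.601  0.2119 0.073 ] [0.6312 0.1984 0.073 ]
x axis yaw -0.0024007534216145005
y axis yaw-90 -0.013974865137878899
stud? [0.6116 0.0282 0.045 ]
stud? [0.6024 0.029  0.095 ]
stud scene? [0.6465 0.0305 0.045 ] [0.5786 0.0314 0.045 ]
stud scene? [0.6153 0.0478 0.095 ] [0.5505 0.0487 0.095 ]
tip [0.6236 0.0117 0.2251] 0.005140990108043423
frame c far-hinge [0.6615 0.0839 0.1769] 0.004933284783938608
frame far-out [0.6612 0.0489 0.2031] 0.0002641724327368487
near-hinge [0.5858 0.0849 0.1788] 0.004717777921867449
near-out [0.5875 0.0491 0.2036] 0.0003220872824611599
hole [0.6238 0.1443 0.1371] 0.0017968526123598116
bendend [ 0.4663 -0.1257  0.005 ]
mouthL [ 0.5771 -0.1673  0.005 ]
mouthR [ 0.5654 -0.1913  0.005 ]
L tail [ 0.5224 -0.1405  0.005 ]
R tail [ 0.5003 -0.1552  0.005 ]
0.15
```

```bash
cat >> h.py <<'E'
def go(p,tx,s=None):
    "increments to TCP p, tool down, tool x at world yaw tx"
    s=s or manip.sense(); R0=R.from_rotvec(s['ee_rot'])
    X=np.array([np.cos(tx),np.sin(tx),0]);Z=np.array([0,0,-1.])
    R1=R.from_matrix(np.c_[X,np.cross(Z,X),Z])
    print('turn',np.round((R0.inv()*R1).as_rotvec(),4),'shift mm',np.round(R0.inv().apply(np.array(p)-s['position'])*1e3,1))
E
python3 - <<'E'
from h import *
import pickle
go([.624,.0,.29],np.pi/2)
t=pickle.load(open('top0.pkl','rb'));im=t['pixels'].astype(int)
sub=im[250:325,345:395]; print(sub.mean(axis=(0,1)), sub.min(axis=(0,1)))
g=sub[:,:,0]-sub[:,:,2]; bg=np.median(g); print(bg)
m=((g<bg*0.6)).astype(np.uint8)
n,l,st,ce=cv2.connectedComponentsWithStats(m); i=1+st[1:,4].argmax(); v,u=np.nonzero(l==i); print(st[i])
P=np.array([plane(t,a+345,b+250,.005)[:2] for a,b in zip(u,v)])
# hull+ axis
c=P.mean(0);w=np.linalg.svd(P-c)[2][0]; w*=np.sign(w[0]);print(c,w,np.arctan2(w[1],w[0]))
s=(P-c)@w;print(s.min(),s.max())
n=np.array([-w[1],w[0]]);q=(P-c)@n
for a in np.arange(s.min(),s.max(),.008):
    k=(s>=a)&(s<a+.008);print(round(a-s.min(),3),q[k].min().round(4),q[k].max().round(4),((q[k].min()+q[k].max())/2).round(4))
E
```

```text
turn [-1.1000e-03 -7.0000e-04 -1.3149e+00] shift mm [ 603.7 -566.8  -52.4]
[167.72853333 157.5368     141.41226667] [119 113 103]
27.0
[  8  10  31  48 184]
[ 0.51526678 -0.15067529] [ 0.90799712 -0.4189764 ] -0.432317714089964
-0.054978560175425295 0.06269924090092477
0.0 -0.0081 0.0117 0.0018
0.008 -0.0107 0.0132 0.0012
0.016 -0.0119 0.0136 0.0008
0.024 -0.0115 0.014 0.0012
0.032 -0.0119 0.0136 0.0009
0.04 -0.0112 0.0133 0.0011
0.048 -0.0134 0.0122 -0.0006
0.056 -0.0127 0.013 0.0001
0.064 -0.0105 0.0103 -0.0001
0.072 -0.0101 0.0073 -0.0014
0.08 -0.0093 0.007 -0.0012
0.088 -0.0086 0.0074 -0.0006
0.096 -0.009 0.0058 -0.0016
0.104 -0.0098 0.0085 -0.0006
0.112 0.0059 0.0112 0.0085
```

Request:
{"name": "apply_moves", "arguments": {
  "increments": [
    [[0,0,0],[0,0,-60],0],
    [[0,0,-1.315],[604,-567,-60],0],
    [[0,0,-1.315],[604,-567,-60],0],
    [[0,0,-1.315],[604,-567,-60],0],
    [[0,0,-1.315],[604,-567,-60],0],
    [[0,0,-1.315],[604,-567,-60],0],
    [[0,0,-1.315],[604,-567,-60],0],
    [[0,0,-1.315],[604,-567,-60],0],
    [[0,0,-1.315],[604,-567,-60],0],
    [[0,0,-1.315],[604,-567,-60],0],
    [[0,0,-1.315],[604,-567,-60],0],
    [[0,0,-1.315],[604,-567,-60],0]
  ]
}}

```text
time: 1.65
position: [0.5501, -0.1177, 0.2976]
ee_rot: [2.222, 2.221, -0.0]
force: [0.4, 0.1, 0.6]
finger_gap: 0.0003
finger_force: 0.0
```

Request:
{"name": "apply_moves", "arguments": {
  "increments": [
    [[0,0,0],[100,50,0],0],
    [[0,0,0],[145,74,10],0],
    [[0,0,0],[145,74,20],0],
    [[0,0,0],[145,74,20],0],
    [[0,0,0],[145,74,20],0]
  ]
}}

```text
time: 2.28
position: [0.6229, 0.0248, 0.2773]
ee_rot: [-2.222, -2.221, 0.002]
force: [0.4, -0.1, 0.2]
finger_gap: 0.0006
finger_force: 0.0
```

```bash
python3 - <<'E'
from h import *
f=grab('wrist','w1.png'); s=manip.sense(); print(s['position'],s['force'],f['xyz'],f['orientation'])
for th in (.6,.65,.7):
    p=[.6245,.212-.23*np.cos(th)+.003*np.sin(th),.073+.23*np.sin(th)+.003*np.cos(th)];print(th,np.round(p,3),np.round(proj(f,p)))
E
```

```text
[0.62296638 0.02415792 0.27760762] [-0.35424699 -0.07549471  0.92548208] [0.62317656 0.10142765 0.42501407] [-2.74990134e-01  2.36728154e-03 -5.66842737e-05]
0.6 [0.624 0.024 0.205] [280. 224.]
0.65 [0.624 0.031 0.215] [280. 219.]
0.7 [0.624 0.038 0.223] [280. 213.]
```

View pics/w1.png

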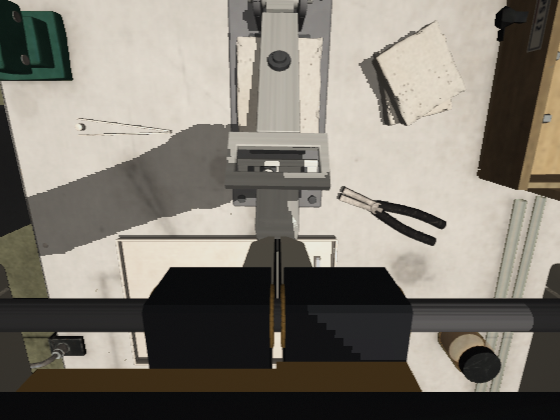

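The wrist view shows the closed fingers at about (278,240), directly over the strap's tab. The strap is centred on column 279 with its frame at rows 133–188. I'll press down along the arc.

Request:
{"name": "apply_moves", "arguments": {
  "increments": [
    [[0,0,0],[0,0,14],0],
    [[0,0,0],[2,0,27],0],
    [[0,0,0],[1,0,37],0],
    [[0,0,0],[-4,0,47],0],
    [[0,0,0],[-10,0,57],0],
    [[0,0,0],[-16,0,67],0],
    [[0,0,0],[-21,0,77],0]
  ]
}}

```text
time: 3.2
position: [0.6233, 0.004, 0.1999]
ee_rot: [2.222, 2.221, -0.0]
force: [0.4, 0.7, 0.5]
finger_gap: 0.0006
finger_force: 0.2
```

Request:
{"name": "apply_moves", "arguments": {
  "increments": [
    [[0,0,0],[-4,0,10],0],
    [[0,0,0],[-8,0,20],0],
    [[0,0,0],[-11,0,30],0],
    [[0,0,0],[-14,0,40],0],
    [[0,0,0],[-17,0,50],0]
  ]
}}

```text
time: 3.82
position: [0.6233, -0.0124, 0.1499]
ee_rot: [-2.221, -2.222, -0.0]
force: [0.3, 0.2, -0.4]
finger_gap: 0.0003
finger_force: 0.2
```

```bash
python3 - <<'E'
from h import *
f=grab('wrist');g=grab('scene')
a=f['pixels'][100:300,180:380];b=g['pixels'][140:290,195:345]
im=np.hstack([cv2.resize(a,(400,400)),cv2.resize(b,(400,400))])[:,:,::-1]
cv2.imwrite('pics/w2.png',im);print(manip.sense()['force'])
E
```

```text
[-0.65003763 -0.61098524 -0.29103087]
```

View pics/w2.png

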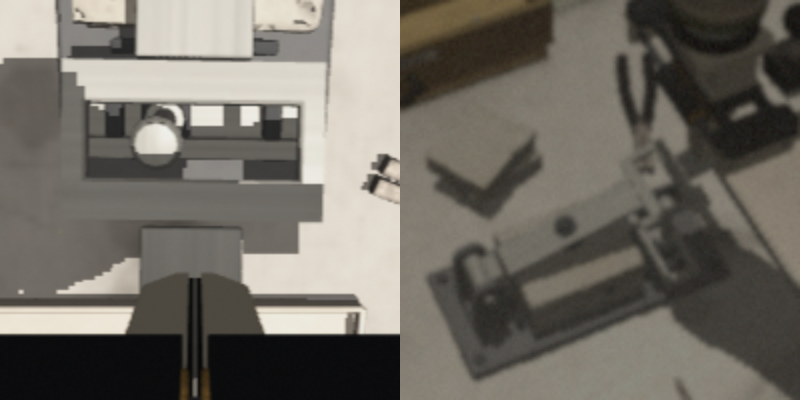

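The strap is coming down with the fingers on its tab. The stud head shows at (157,140) inside the slot, left of centre. I'll continue.

Request:
{"name": "apply_moves", "arguments": {
  "increments": [
    [[0,0,0],[-3,0,8],0],
    [[0,0,0],[-5,0,17],0],
    [[0,0,0],[-6,0,26],0],
    [[0,0,0],[-7,0,34],0],
    [[0,0,0],[-7,0,42],0],
    [[0,0,0],[-7,0,48],0]
  ]
}}

```text
time: 4.68
position: [0.6231, -0.0193, 0.102]
ee_rot: [-2.221, -2.221, 0.001]
force: [-0.5, -0.7, 0.2]
finger_gap: 0.0006
finger_force: 0.2
```

Request:
{"name": "apply_moves", "arguments": {
  "increments": [
    [[0,0,0],[0,0,2],0],
    [[0,0,0],[0,0,4],0]
  ]
}}

```text
time: 4.92
position: [0.6233, -0.0192, 0.0986]
ee_rot: [-2.221, -2.222, -0.0]
force: [-0.7, -0.0, 0.2]
finger_gap: 0.0009
finger_force: 0.2
```

Request:
{"name": "apply_moves", "arguments": {
  "increments": [
    [[0,0,0],[0,0,1],0],
    [[0,0,0],[0,0,2],0],
    [[0,0,0],[0,0,2],0]
  ]
}}

```text
time: 5.3
position: [0.6234, -0.0193, 0.0967]
ee_rot: [2.221, 2.221, 0.0]
force: [0.0, -0.4, 0.5]
finger_gap: 0.0004
finger_force: 0.0
```

Request:
{"name": "apply_moves", "arguments": {
  "increments": [
    [[0,0,0],[0,0,0.5],0],
    [[0,0,0],[0,0,1],0],
    [[0,0,0],[0,0,1],0]
  ]
}}

```text
time: 5.68
position: [0.6233, -0.0194, 0.0956]
ee_rot: [2.221, 2.221, -0.0]
force: [-0.1, 0.2, -0.2]
finger_gap: 0.0004
finger_force: 0.0
```

Request:
{"name": "apply_moves", "arguments": {
  "increments": [
    [[0,0,0],[0,0,0.5],0],
    [[0,0,0],[0,0,0.5],0]
  ]
}}

```text
time: 5.92
position: [0.6233, -0.0194, 0.0953]
ee_rot: [2.221, 2.221, -0.0]
force: [-0.4, 0.5, 4.6]
finger_gap: 0.0003
finger_force: 2.1
```

Request:
{"name": "apply_moves", "arguments": {
  "increments": [
    [[0,0,0],[0,0,0.5],0],
    [[0,0,0],[0,0,0.5],0],
    [[0,0,0],[0,0,0.5],0]
  ]
}}

```text
time: 6.3
position: [0.6233, -0.0194, 0.0953]
ee_rot: [2.221, 2.221, 0.0]
force: [-2.4, -0.7, 9.0]
finger_gap: 0.0006
finger_force: 4.5
```

Request:
{"name": "apply_moves", "arguments": {
  "increments": [
    [[0,0,0],[0,0,-50],0],
    [[0,0,0],[0,0,-100],0],
    [[0,0,2.02],[-117,-138,-75],50],
    [[0,0,2.02],[-117,-138,-75],50],
    [[0,0,2.02],[-117,-138,-75],50],
    [[0,0,2.02],[-117,-138,-75],50],
    [[0,0,2.02],[-117,-138,-75],50],
    [[0,0,2.02],[-117,-138,-75],50],
    [[0,0,2.02],[-117,-138,-75],50],
    [[0,0,2.02],[-117,-138,-75],50],
    [[0,0,2.02],[-117,-138,-75],50],
    [[0,0,2.02],[-117,-138,-75],50]
  ]
}}

```text
time: 7.8
position: [0.4853, -0.1363, 0.1696]
ee_rot: [-3.104, 0.485, -0.0]
force: [-0.2, -0.2, -0.4]
finger_gap: 0.0502
finger_force: 0.0
```

Request:
{"name": "apply_moves", "arguments": {
  "increments": [
    [[0,0,0.3],[0,0,0],50],
    [[0,0,0.3],[0,0,0],50],
    [[0,0,0.3],[0,0,0],50]
  ]
}}

```text
time: 8.18
position: [0.4853, -0.1361, 0.1695]
ee_rot: [3.0, -0.933, -0.0]
force: [0.3, -1.1, 0.6]
finger_gap: 0.0499
finger_force: 0.0
```

```bash
python3 - <<'E'
from h import *
import pickle
f=grab('wrist','w3.png'); pickle.dump(f,open('w3.pkl','wb'));g=grab('top');pickle.dump(g,open('top3.pkl','wb'))
s=manip.sense();print(s['position'],s['joint_positions'])
r=R.from_rotvec(s['ee_rot']).as_matrix();print(np.arctan2(r[1,0],r[0,0]))
E
```

```text
[ 0.48532498 -0.13621646  0.16955232] [ 0.03390389  0.44277066  0.17501062  2.17347037 -0.14644559  0.53608682
 -1.85354636]
-0.6012262311241796
```

View pics/w3.png

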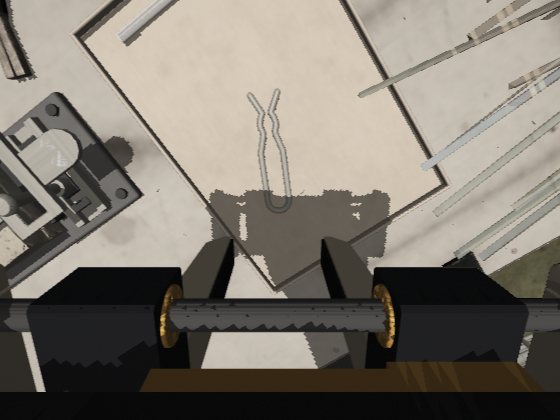

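The wrist view shows the clip with its bend end at (278,212), tail wires at about (265,180) and (289,180), and mouth tips at (249,95) and (277,91). I'll measure it from the dark wire edges.

```bash
python3 - <<'E'
from h import *
import pickle
np.set_printoptions(precision=4,suppress=True)
f=pickle.load(open('w3.pkl','rb'));im=cv2.cvtColor(f['pixels'],cv2.COLOR_RGB2GRAY)
# rows in lit part: dark wire outer edges relative to tray
L=[];
for v in list(range(150,190,4)):
    row=im[v,235:320].astype(float); bg=np.median(row); d=np.nonzero(row<bg*0.88)[0]+235
    a,b=plane(f,d.min(),v,.005),plane(f,d.max(),v,.005)
    L.append((v,d.min(),d.max(),*a[:2],*b[:2]))
L=np.array(L);print(L)
e=plane(f,278,213,.005);print('bend end',e)
m=(L[:,3:5]+L[:,5:7])/2
k=L[:,0]>=150
for i in (slice(0,10),slice(4,10)):
    for q in (L[i,3:5],L[i,5:7]): d=np.polyfit(q[:,0],q[:,1],1);print('yaw',np.arctan(d[0]))
mo=(plane(f,249,95,.005)+plane(f,277.5,91,.005))/2;print('mouth',mo,'yaw',np.arctan2(*(mo-e)[1::-1]),np.linalg.norm((mo-e)[:2]))
yaw=np.arctan2(*(mo-e)[1::-1]);w=np.array([np.cos(yaw),np.sin(yaw)])
print('tail',e[:2]+.026*w,mo[:2]-.0955*w,'mids off',[(x-e[:2])@[-w[1],w[0]] for x in m])
E
```

```text
[[150.     258.     286.       0.5304  -0.1433   0.5147  -0.1661]
 [154.     258.     286.       0.5272  -0.141    0.5115  -0.1639]
 [158.     258.     287.       0.524   -0.1387   0.5076  -0.1625]
 [162.     258.     288.       0.5208  -0.1364   0.5038  -0.1611]
 [166.     259.     288.       0.5169  -0.1349   0.5004  -0.1589]
 [170.     260.     288.       0.5131  -0.1334   0.4971  -0.1566]
 [174.     261.     289.       0.5092  -0.1319   0.4931  -0.1552]
 [178.     261.     289.       0.5058  -0.1295   0.4897  -0.1529]
 [182.     262.     290.       0.5019  -0.1279   0.4857  -0.1514]
 [186.     262.     290.       0.4985  -0.1255   0.4822  -0.1491]]
bend end [ 0.4654 -0.1226  0.005 ]
yaw -0.4832588298719838
yaw -0.47776629296706236
yaw -0.4689802303945421
yaw -0.47967352482931136
mouth [ 0.5711 -0.1783  0.005 ] yaw -0.48514179292443693 0.11945586207210444
tail [ 0.4884 -0.1348] [ 0.4866 -0.1338] mids off [np.float64(-0.0017261823269389821), np.float64(-0.0012465859410885976), np.float64(-0.00125846691684013), np.float64(-0.0012704333482235113), np.float64(-0.0012823422748366375), np.float64(-0.0012943365011928766), np.float64(-0.001808165953963185), np.float64(-0.0013187167925267167), np.float64(-0.0018362672522273067), np.float64(-0.001343443320605668)]
```

Request:
{"name": "apply_moves", "arguments": {
  "increments": [
    [[0,0,-0.121],[-1.8,-0.6,0],44],
    [[0,0,-0.121],[-1.8,-0.6,30],44],
    [[0,0,-0.121],[-1.8,-0.6,65],44],
    [[0,0,-0.121],[-1.8,-0.6,100],44],
    [[0,0,-0.121],[-1.8,-0.6,125],44],
    [[0,0,-0.121],[-1.8,-0.6,138],44],
    [[0,0,-0.121],[-1.8,-0.6,143],44],
    [[0,0,-0.121],[-1.8,-0.6,146],44],
    [[0,0,-0.121],[-1.8,-0.6,146],44]
  ]
}}

```text
time: 9.4
position: [0.4844, -0.1349, 0.0241]
ee_rot: [-3.05, 0.751, -0.001]
force: [0.3, -0.4, -0.1]
finger_gap: 0.0439
finger_force: 0.0
```

Request:
{"name": "apply_moves", "arguments": {
  "increments": [
    [[0,0,0],[0,0,1.2],44],
    [[0,0,0],[0,0,2.2],44],
    [[0,0,0],[0,0,2.2],25],
    [[0,0,0],[0,0,2.2],20],
    [[0,0,0],[0,0,2.2],20],
    [[0,0,0],[0,0,2.2],20],
    [[0,0,0],[0,0,2.2],20]
  ]
}}

```text
time: 10.28
position: [0.4841, -0.1349, 0.0214]
ee_rot: [3.05, -0.752, -0.0]
force: [-0.3, 0.2, 0.3]
finger_gap: 0.0267
finger_force: 30.0
```

Request:
{"name": "apply_moves", "arguments": {
  "increments": [
    [[0,0,0],[0,0,-20],20],
    [[0,0,0],[0,0,-60],20],
    [[0,0,0],[0,0,-110],20],
    [[0,0,0],[0,0,-150],20],
    [[0,0,-0.48],[-87,-137,-150],20],
    [[0,0,-0.48],[-87,-137,-150],20],
    [[0,0,-0.48],[-87,-137,-150],20],
    [[0,0,-0.48],[-87,-137,-150],20],
    [[0,0,-0.48],[-87,-137,-150],20],
    [[0,0,-0.48],[-87,-137,-150],20]
  ]
}}

```text
time: 11.52
position: [0.4708, 0.0256, 0.1713]
ee_rot: [3.141, -0.009, -0.0]
force: [-0.4, 0.2, -0.1]
finger_gap: 0.0268
finger_force: 30.0
```

```bash
python3 - <<'E'
from h import *
import pickle
f=grab('wrist'); pickle.dump(f,open('w4.pkl','wb'));g=grab('top');pickle.dump(g,open('top4.pkl','wb'))
s=manip.sense();print(s['position'],s['finger_gap'],s['finger_force'],s['force'])
r=R.from_rotvec(s['ee_rot']).as_matrix();print(np.arctan2(r[1,0],r[0,0]))
b=pickle.load(open('top3.pkl','rb'))['pixels'][180:265,195:328]
a=f['pixels'][:300,130:430]
im=np.zeros((600,800,3),np.uint8)
im[:400,:400]=cv2.resize(a,(400,400),interpolation=cv2.INTER_CUBIC)
im[:256,400:]=cv2.resize(b,(400,256),interpolation=cv2.INTER_CUBIC)
cv2.imwrite('pics/w4.png',im[:400,:,::-1])
E
```

```text
[0.47080347 0.02578319 0.1713243 ] 0.026809237412520896 29.99751728028059 [ 0.52373595 -0.29540569 -0.4665829 ]
-0.005515282094361402
```

View pics/w4.png

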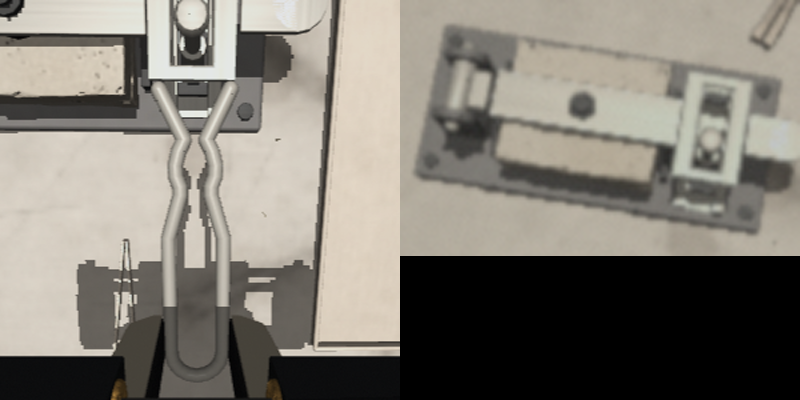

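The wrist view shows the clip held straight, with mouth tips at crop (159,88) and (233,88), throat at y≈140 and seat at y≈163. The stud head is at crop (191,15), inside the lowered strap's slot. In the top view the strap is down and the head is at (710,137).

```bash
python3 - <<'E'
from h import *
import pickle
np.set_printoptions(precision=4,suppress=True)
f=pickle.load(open('w4.pkl','rb'));t=pickle.load(open('top3.pkl','rb'))
W=lambda u,v,z:plane(f,130+u*.75-.125,v*.75-.125,z)
T=lambda u,v,z:plane(t,195+(u-400)/3.0075-.3,180+v/3.0118-.3,z)
print('head W',W(191,15,.092),'T',T(710,137,.092))
print('frame edges W',W(148,78,.076),W(243,78,.076),'T',T(680,170,.076),T(740,185,.076))
z=.155
for n,u,v in [('tipL',159,88),('tipR',233,88),('seat',195,163),('tailL',162,280),('tailR',231,280),('waist',195,188),('L240',163,240),('R240',230,240)]: print(n,W(u,v,z))
# press axis from plaster/plate far-edge in wrist: plate edge rows
print('plate near edge',W(0,130,.006),W(255,130,.006))
E
```

```text
head W [0.6102 0.0286 0.092 ] T [0.6127 0.0278 0.092 ]
frame edges W [0.585 0.052 0.076] [0.5847 0.0011 0.076 ] T [0.589  0.0453 0.076 ] [0.5847 0.0017 0.076 ]
tipL [0.569  0.0399 0.155 ]
tipR [0.5688 0.013  0.155 ]
seat [0.5425 0.027  0.155 ]
tailL [0.496  0.0409 0.155 ]
tailR [0.4958 0.0125 0.155 ]
waist [0.5331 0.027  0.155 ]
L240 [0.5127 0.04   0.155 ]
R240 [0.5126 0.0132 0.155 ]
plate near edge [0.5629 0.1659 0.006 ] [ 0.5618 -0.0156  0.006 ]
```

Request:
{"name": "apply_moves", "arguments": {
  "increments": [
    [[0,0,0],[0,-1.5,30],20],
    [[0,0,0],[0,-1.5,55],20],
    [[0,0,0],[0,-1.5,70],20],
    [[0,0,0],[0,-1.5,73.4],20],
    [[0,0,0],[0,-1.5,73.4],20],
    [[0,0,0],[0,-1.5,73.4],20]
  ]
}}

```text
time: 12.38
position: [0.4711, 0.0283, 0.0986]
ee_rot: [-3.141, 0.006, -0.002]
force: [0.4, 0.4, 0.1]
finger_gap: 0.0268
finger_force: 30.0
```

```bash
python3 - <<'E'
from h import *
import pickle
f=grab('wrist'); pickle.dump(f,open('w5.pkl','wb'))
s=manip.sense();print(s['position'],s['finger_gap'],s['force'])
cv2.imwrite('pics/w5.png',cv2.resize(f['pixels'][0:280,200:360,::-1],None,fx=2.1,fy=2.1,interpolation=cv2.INTER_CUBIC))
E
```

```text
[0.47111354 0.02834643 0.0986203 ] 0.026981888493127444 [ 0.20458184  0.17947757 -0.32146129]
```

View pics/w5.png

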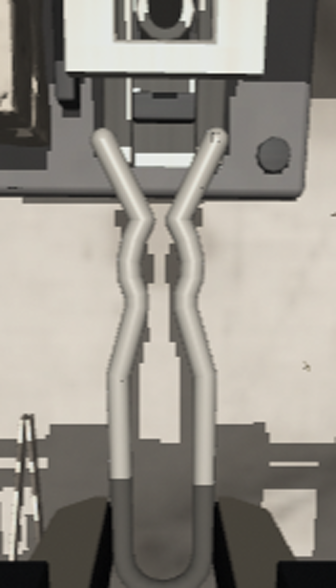

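The clip is centred at x≈160 in this crop, with mouth tips at (102,137) and (216,137). The stud head is at (164,10), about 1 mm to the right, so I'll compute the offset.

```bash
python3 - <<'E'
from h import *
import pickle
np.set_printoptions(precision=4,suppress=True)
f=pickle.load(open('w5.pkl','rb'))
W=lambda u,v,z:plane(f,200+u/2.1-.25,v/2.1-.25,z)
print(W(164.5,8,.09),W(102,137,.082),W(216,137,.082),W(118,480,.082),W(204,480,.082),W(159,262,.082))
g=cv2.cvtColor(f['pixels'],cv2.COLOR_RGB2GRAY)
for v in (2,4,6,10): print(v,g[v,262:296])
E
```

```text
[0.5935 0.0288 0.09  ] [0.5697 0.0432 0.082 ] [0.5697 0.0169 0.082 ] [0.4855 0.0414 0.082 ] [0.4854 0.0185 0.082 ] [0.5417 0.0302 0.082 ]
2 [141 172 185 165 220 226 227 210 137  40  41  40  39  40  40  39  40  39
  40  39  38  39  39  40  66 178 228 228 227 193 102  60 109 182]
4 [141 170 197 190 226 227 227 212 139  40  40  40  40  40  39  39  39  39
  39  39  39  39  39  40  99 194 229 229 229 218 158  75 110 183]
6 [141  80  83 150 217 227 186 101  77  40  40  39  39  39  39  39  40  39
  40  39  38  39  38  40 137 213 229 229 226 181  93  76  72  86]
10 [142  80  83  50  72  98 103 102 102 103  79  41  40  39  39  39  39  39
  39  38  39  40  58  88 102 103 183 227 182  81  64  62  65  88]
```

Request:
{"name": "apply_moves", "arguments": {
  "increments": [
    [[0,0,0],[5,1.1,0.5],20],
    [[0,0,0],[15,1.1,0.5],20],
    [[0,0,0],[25,1.1,0.5],20],
    [[0,0,0],[33,1.1,0.5],20],
    [[0,0,0],[40,1.1,0.5],20],
    [[0,0,0],[43,1.1,0.5],20],
    [[0,0,0],[43,1.1,0.5],20]
  ]
}}

```text
time: 13.3
position: [0.5138, 0.0271, 0.0974]
ee_rot: [3.142, -0.005, -0.0]
force: [-0.5, -0.1, -0.4]
finger_gap: 0.0271
finger_force: 30.0
```

```bash
python3 - <<'E'
from h import *
import pickle
f=grab('wrist'); pickle.dump(f,open('w6.pkl','wb'))
s=manip.sense();print(s['position'],s['finger_gap'],s['force'])
cv2.imwrite('pics/w6.png',cv2.resize(f['pixels'][0:280,200:360,::-1],None,fx=2.1,fy=2.1,interpolation=cv2.INTER_CUBIC))
E
```

```text
[0.51353402 0.02712172 0.09743194] 0.027028075126254027 [-0.98743075 -0.42970154  0.3949276 ]
```

View pics/w6.png

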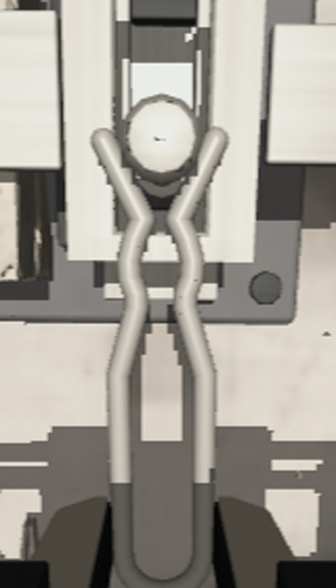

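The view shows the stud head at (161,135), centred between the mouth tips, and clear neck space ahead. I'll advance slowly and watch the force.

Request:
{"name": "apply_moves", "arguments": {
  "increments": [
    [[0,0,0],[2,0,0],20],
    [[0,0,0],[4,0,0],20],
    [[0,0,0],[6,0,0],20],
    [[0,0,0],[8,0,0],20],
    [[0,0,0],[9,0,0],20],
    [[0,0,0],[10,0,0],20],
    [[0,0,0],[11,0,0],20],
    [[0,0,0],[12,0,0],20]
  ]
}}

```text
time: 14.35
position: [0.5252, 0.027, 0.0974]
ee_rot: [3.141, -0.005, -0.002]
force: [-3.1, 0.0, -1.3]
finger_gap: 0.0268
finger_force: 30.0
```

Request:
{"name": "apply_moves", "arguments": {
  "increments": [
    [[0,0,0],[1,0,0],20],
    [[0,0,0],[2,0,0],20],
    [[0,0,0],[3,0,0],20],
    [[0,0,0],[4,0,0],20]
  ]
}}

```text
time: 14.85
position: [0.5298, 0.0271, 0.0975]
ee_rot: [3.142, -0.005, -0.0]
force: [-3.0, -1.8, -0.4]
finger_gap: 0.0271
finger_force: 30.0
```

Request:
{"name": "apply_moves", "arguments": {
  "increments": [
    [[0,0,0],[1,0,0],20],
    [[0,0,0],[2,0,0],20],
    [[0,0,0],[3,0,0],20]
  ]
}}

```text
time: 15.22
position: [0.5328, 0.0271, 0.0975]
ee_rot: [3.142, -0.005, -0.0]
force: [-4.1, -1.1, -0.2]
finger_gap: 0.0269
finger_force: 30.0
```

Request:
{"name": "apply_moves", "arguments": {
  "increments": [
    [[0,0,0],[1,0,0],20],
    [[0,0,0],[2,0,0],20],
    [[0,0,0],[3,0,0],20]
  ]
}}

```text
time: 15.6
position: [0.5358, 0.0271, 0.0975]
ee_rot: [3.142, -0.005, -0.0]
force: [-3.2, -1.9, 0.4]
finger_gap: 0.0269
finger_force: 30.0
```

Request:
{"name": "apply_moves", "arguments": {
  "increments": [
    [[0,0,0],[1,0,0],20],
    [[0,0,0],[2,0,0],20],
    [[0,0,0],[3,0,0],20]
  ]
}}

```text
time: 15.98
position: [0.5388, 0.0271, 0.0975]
ee_rot: [3.142, -0.005, -0.0]
force: [-3.9, -1.5, -1.1]
finger_gap: 0.0271
finger_force: 30.0
```

Request:
{"name": "apply_moves", "arguments": {
  "increments": [
    [[0,0,0],[1,0,0],20],
    [[0,0,0],[2,0,0],20],
    [[0,0,0],[3,0,0],20]
  ]
}}

```text
time: 16.35
position: [0.5418, 0.027, 0.0975]
ee_rot: [3.142, -0.005, -0.0]
force: [-2.6, -1.9, -0.4]
finger_gap: 0.0273
finger_force: 30.0
```

Request:
{"name": "apply_moves", "arguments": {
  "increments": [
    [[0,0,0],[1,0,0],20],
    [[0,0,0],[2,0,0],20]
  ]
}}

```text
time: 16.6
position: [0.5438, 0.027, 0.0975]
ee_rot: [3.142, -0.005, -0.0]
force: [-2.9, -0.3, -0.2]
finger_gap: 0.0268
finger_force: 30.0
```

Request:
{"name": "apply_moves", "arguments": {
  "increments": [
    [[0,0,0],[1,0,0],20],
    [[0,0,0],[2,0,0],20],
    [[0,0,0],[3,0,0],20]
  ]
}}

```text
time: 16.98
position: [0.5468, 0.0271, 0.0975]
ee_rot: [-3.142, 0.005, 0.0]
force: [-3.7, -1.2, -1.2]
finger_gap: 0.0272
finger_force: 30.0
```

Request:
{"name": "apply_moves", "arguments": {
  "increments": [
    [[0,0,0],[1,0,0],20],
    [[0,0,0],[2,0,0],20]
  ]
}}

```text
time: 17.23
position: [0.5488, 0.027, 0.0975]
ee_rot: [3.142, -0.005, -0.0]
force: [-3.4, -1.6, -0.1]
finger_gap: 0.0273
finger_force: 30.0
```

Request:
{"name": "apply_moves", "arguments": {
  "increments": [
    [[0,0,0],[1,0,0],20],
    [[0,0,0],[2,0,0],20],
    [[0,0,0],[3,0,0],20]
  ]
}}

```text
time: 17.6
position: [0.5518, 0.027, 0.0975]
ee_rot: [3.142, -0.005, -0.0]
force: [-3.7, -0.4, -1.4]
finger_gap: 0.0269
finger_force: 30.0
```

Request:
{"name": "apply_moves", "arguments": {
  "increments": [
    [[0,0,0],[1,0,0],20],
    [[0,0,0],[2,0,0],20]
  ]
}}

```text
time: 17.85
position: [0.5538, 0.027, 0.0975]
ee_rot: [3.142, -0.005, -0.0]
force: [-3.8, -1.2, -0.2]
finger_gap: 0.0268
finger_force: 30.0
```

Request:
{"name": "apply_moves", "arguments": {
  "increments": [
    [[0,0,0],[1,0,0],20],
    [[0,0,0],[2,0,0],20],
    [[0,0,0],[3,0,0],20]
  ]
}}

```text
time: 18.23
position: [0.5561, 0.027, 0.0973]
ee_rot: [3.141, -0.005, -0.002]
force: [-5.4, -1.9, -0.2]
finger_gap: 0.0272
finger_force: 30.0
```

Request:
{"name": "apply_moves", "arguments": {
  "increments": [
    [[0,0,0],[1,0,0],20],
    [[0,0,0],[2,0,0],20]
  ]
}}

```text
time: 18.48
position: [0.5569, 0.027, 0.0971]
ee_rot: [3.141, -0.005, -0.006]
force: [-8.1, -1.4, -0.8]
finger_gap: 0.0267
finger_force: 30.0
```

Request:
{"name": "apply_moves", "arguments": {
  "increments": [
    [[0,0,0],[0.5,0,0],20],
    [[0,0,0],[0.5,0,0],20]
  ]
}}

```text
time: 18.73
position: [0.5571, 0.0269, 0.097]
ee_rot: [3.141, -0.005, -0.007]
force: [-8.5, -1.1, 0.5]
finger_gap: 0.027
finger_force: 30.0
```

Request:
{"name": "apply_moves", "arguments": {
  "increments": [
    [[0,0,0],[0.5,0,0],20],
    [[0,0,0],[0.5,0,0],20]
  ]
}}

```text
time: 18.98
position: [0.5574, 0.0269, 0.0969]
ee_rot: [3.141, -0.005, -0.008]
force: [-8.7, -1.6, -0.5]
finger_gap: 0.027
finger_force: 30.0
```

Request:
{"name": "apply_moves", "arguments": {
  "increments": [
    [[0,0,0],[0.5,0,0],20],
    [[0,0,0],[0.5,0,0],20]
  ]
}}

```text
time: 19.23
position: [0.5576, 0.0269, 0.0968]
ee_rot: [3.141, -0.005, -0.009]
force: [-9.7, -1.4, 0.1]
finger_gap: 0.0268
finger_force: 30.0
```

Request:
{"name": "apply_moves", "arguments": {
  "increments": [
    [[0,0,0],[0.5,0,0],20],
    [[0,0,0],[0.5,0,0],20]
  ]
}}

```text
time: 19.48
position: [0.5577, 0.0269, 0.0968]
ee_rot: [3.141, -0.005, -0.01]
force: [-9.8, -1.3, -0.4]
finger_gap: 0.0269
finger_force: 30.0
```

Request:
{"name": "apply_moves", "arguments": {
  "increments": [
    [[0,0,0],[0.5,0,0],20],
    [[0,0,0],[0.5,0,0],20]
  ]
}}

```text
time: 19.73
position: [0.5579, 0.0268, 0.0967]
ee_rot: [3.141, -0.005, -0.011]
force: [-10.2, -0.7, 0.7]
finger_gap: 0.0267
finger_force: 30.0
```

Request:
{"name": "apply_moves", "arguments": {
  "increments": [
    [[0,0,0],[0.5,0,0],20],
    [[0,0,0],[0.5,0,0],20]
  ]
}}

```text
time: 19.98
position: [0.5588, 0.0269, 0.0968]
ee_rot: [3.141, -0.005, -0.009]
force: [-9.0, -1.4, 0.2]
finger_gap: 0.0267
finger_force: 30.0
```

Request:
{"name": "apply_moves", "arguments": {
  "increments": [
    [[0,0,0],[0.5,0,0],20],
    [[0,0,0],[0.5,0,0],20]
  ]
}}

```text
time: 20.23
position: [0.5597, 0.0269, 0.0969]
ee_rot: [3.141, -0.005, -0.008]
force: [-8.8, -1.2, -0.3]
finger_gap: 0.027
finger_force: 30.0
```

Request:
{"name": "apply_moves", "arguments": {
  "increments": [
    [[0,0,0],[0.3,0,0],20],
    [[0,0,0],[0.3,0,0],20]
  ]
}}

```text
time: 20.48
position: [0.5604, 0.0269, 0.0969]
ee_rot: [3.141, -0.005, -0.007]
force: [-7.9, -0.9, -0.9]
finger_gap: 0.027
finger_force: 30.0
```

Request:
{"name": "apply_moves", "arguments": {
  "increments": [
    [[0,0,0],[0.5,0,0],20],
    [[0,0,0],[0.5,0,0],20]
  ]
}}

```text
time: 20.72
position: [0.5628, 0.027, 0.0974]
ee_rot: [3.141, -0.005, -0.001]
force: [-0.8, -1.6, -0.9]
finger_gap: 0.027
finger_force: 30.0
```

Request:
{"name": "apply_moves", "arguments": {
  "increments": [
    [[0,0,0],[0.5,0,0],20],
    [[0,0,0],[0.5,0,0],20]
  ]
}}

```text
time: 20.98
position: [0.5662, 0.0271, 0.0982]
ee_rot: [-3.141, 0.005, -0.008]
force: [3.2, -1.5, -0.7]
finger_gap: 0.0268
finger_force: 30.0
```

Request:
{"name": "apply_moves", "arguments": {
  "increments": [
    [[0,0,0],[0.7,0,0],20],
    [[0,0,0],[1.4,0,0],20],
    [[0,0,0],[1.4,0,0],20]
  ]
}}

```text
time: 21.35
position: [0.5653, 0.027, 0.0976]
ee_rot: [-3.142, 0.005, -0.001]
force: [3.9, -1.5, -0.1]
finger_gap: 0.0267
finger_force: 30.0
```

```bash
python3 - <<'E'
from h import *
f=grab('wrist'); 
s=manip.sense();print(s['position'],s['finger_gap'],s['force'])
cv2.imwrite('pics/w7.png',cv2.resize(f['pixels'][0:280,200:360,::-1],None,fx=2.1,fy=2.1,interpolation=cv2.INTER_CUBIC))
E
```

```text
[0.5652119  0.02706028 0.09757164] 0.027266269848374942 [ 2.96020746 -0.9225959  -0.05265162]
```

View pics/w7.png

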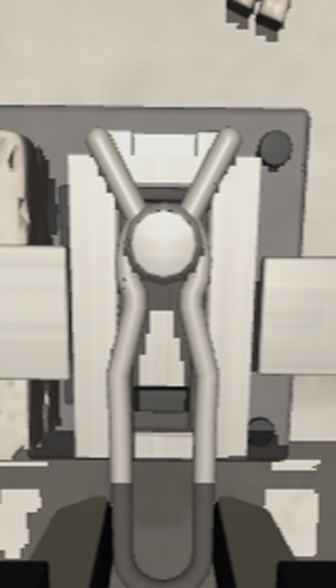

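The view shows the clip round the stud under its head, which is at (164,243). The throat is past the neck. I'll measure how far the seat is from the stud axis.

```bash
python3 - <<'E'
from h import *
f=grab('wrist');s=manip.sense()
g=cv2.cvtColor(f['pixels'],cv2.COLOR_RGB2GRAY)
W=lambda u,v,z:plane(f,200+u/2.1-.25,v/2.1-.25,z)
x0=s['position'][0]
print(s['force'],x0)
for z in(.088,.091,.095): print('head c',W(164,243,z))
print('head front/back/l/r (z .088)',W(164,280,.088)[0],W(164,206,.088)[0],W(127,243,.088)[1],W(201,243,.088)[1])
print('tips z.082',W(97,135,.082),W(233,135,.082))
f6=__import__('pickle').load(open('w6.pkl','rb'))
print('w6 tip',plane(f6,200+102/2.1-.25,137/2.1-.25,.082), 'tcp .5135', 'seat est',plane(f6,200+159/2.1-.25,262/2.1-.25,.082))
E
```

```text
[ 3.8204913  -1.84966251 -0.11918545] 0.5651038452238684
head c [0.64017026 0.0278129  0.088     ]
head c [0.64017174 0.02782181 0.091     ]
head c [0.64017372 0.02783369 0.095     ]
head front/back/l/r (z .088) 0.6318336818544917 0.6482651510693924 0.03634540981963426 0.0192799976200034
tips z.082 [0.66408059 0.04311582 0.082     ] [0.6639835  0.01189673 0.082     ]
w6 tip [0.61217905 0.04205015 0.082     ] tcp .5135 seat est [0.58431906 0.0291007  0.082     ]
```

Request:
{"name": "apply_moves", "arguments": {
  "increments": [
    [[0,0,0],[0.7,0,0],20],
    [[0,0,0],[1.4,0,0],20],
    [[0,0,0],[1.4,0,0],20]
  ]
}}

```text
time: 21.82
position: [0.5661, 0.027, 0.0974]
ee_rot: [3.142, -0.005, -0.001]
force: [2.0, -1.3, 0.1]
finger_gap: 0.0269
finger_force: 30.0
```

Request:
{"name": "apply_moves", "arguments": {
  "increments": [
    [[0,0,0],[0.5,0,0],20],
    [[0,0,0],[1,0,0],20],
    [[0,0,0],[1,0,0],20]
  ]
}}

```text
time: 22.2
position: [0.5671, 0.027, 0.0974]
ee_rot: [3.142, -0.005, -0.001]
force: [0.4, -1.0, -0.3]
finger_gap: 0.0271
finger_force: 30.0
```

The force has fallen to about zero. I'll check the seat-to-stud offset numerically by tracking the head patch, with no more pictures viewed.

```bash
cat > trk.py <<'E'
from h import *
a=cv2.imread('pics/w7.png');k=2.1
def trk():
    f=grab('wrist');s=manip.sense()
    b=cv2.resize(f['pixels'][0:280,200:360,::-1],None,fx=k,fy=k,interpolation=cv2.INTER_CUBIC)
    m=cv2.matchTemplate(b[150:340,80:250],a[200:286,122:206],cv2.TM_CCOEFF_NORMED);_,c,_,l=cv2.minMaxLoc(m)
    u,v=80+l[0]+42,150+l[1]+43
    p=plane(f,200+u/k-.25,v/k-.25,.091);print('head px',u,v,round(c,3),p,'rel TCP',p-s['position'],'F',s['force'],s['position'])
if __name__=='__main__': trk()
E
python3 trk.py
```

```text
head px 164 252 0.899 [0.64013998 0.02774515 0.091     ] rel TCP [ 0.07301612  0.00077685 -0.00641617] F [ 1.24810306 -1.38678438  0.47591698] [0.56712385 0.0269683  0.09741617]
```

Request:
{"name": "apply_moves", "arguments": {
  "increments": [
    [[0,0,0],[0.5,0,0],20],
    [[0,0,0],[1,0,0],20],
    [[0,0,0],[1,0,0],20]
  ]
}}

```text
time: 22.62
position: [0.5683, 0.027, 0.0975]
ee_rot: [3.142, -0.005, -0.0]
force: [0.5, -0.9, 0.1]
finger_gap: 0.0267
finger_force: 30.0
```

```bash
python3 trk.py
```

```text
head px 164 258 0.833 [0.64001687 0.02775197 0.091     ] rel TCP [ 0.07167832  0.00079615 -0.00646498] F [ 0.62345812 -0.48468841 -0.89174236] [0.56833855 0.02695581 0.09746498]
```

Request:
{"name": "apply_moves", "arguments": {
  "increments": [
    [[0,0,0],[0.5,0,0],20],
    [[0,0,0],[0.5,0,0],20]
  ]
}}

```text
time: 22.92
position: [0.5689, 0.027, 0.0975]
ee_rot: [3.142, -0.005, 0.0]
force: [0.2, -1.1, -0.1]
finger_gap: 0.0271
finger_force: 30.0
```

Request:
{"name": "apply_moves", "arguments": {
  "increments": [
    [[0,0,0],[0,0,0],30],
    [[0,0,0],[0,0,0],36],
    [[0,0,0],[0,0,0],42],
    [[0,0,0],[0,0,0],42],
    [[0,0,0],[0,0,0],42]
  ]
}}

```text
time: 23.55
position: [0.5688, 0.027, 0.0975]
ee_rot: [-3.142, 0.005, 0.0]
force: [0.7, 0.7, -0.3]
finger_gap: 0.0421
finger_force: 0.0
```

```bash
python3 trk.py
```

```text
head px 164 260 0.82 [0.64010672 0.02779748 0.091     ] rel TCP [ 0.07121039  0.00078502 -0.00650547] F [0.36068183 0.11169501 0.07549481] [0.56889633 0.02701246 0.09750547]
```

Request:
{"name": "apply_moves", "arguments": {
  "increments": [
    [[0,0,0],[0,0,-8],44],
    [[0,0,0],[0,0,-25],46],
    [[0,0,0],[-15,0,-50],50],
    [[0,0,0],[-30,0,-75],50],
    [[0,0,0],[-40,0,-75],50],
    [[0,0,0],[-40,0,-75],50]
  ]
}}

```text
time: 24.35
position: [0.5283, 0.0271, 0.1729]
ee_rot: [-3.141, 0.005, -0.0]
force: [-0.7, -0.8, 0.6]
finger_gap: 0.0502
finger_force: 0.0
```

```bash
python3 - <<'E'
from h import *
import pickle
np.set_printoptions(precision=4,suppress=True,linewidth=200)
f=grab('wrist','w8.png');pickle.dump(f,open('w8.pkl','wb'));g=cv2.cvtColor(f['pixels'],cv2.COLOR_RGB2GRAY)
print(manip.sense()['position'],manip.sense()['force'])
for n,p in dict(head=[.640,.0278,.095],tail=[.574,.0278,.079],bend=[.548,.0278,.079],tipL=[.667,.0418,.079],tipR=[.667,.0138,.079]).items(): print(n,np.round(proj(f,p),1))
c=cv2.HoughCircles(cv2.medianBlur(g,3),cv2.HOUGH_GRADIENT,1,20,param1=80,param2=15,minRadius=8,maxRadius=20)
print(None if c is None else [(q,plane(f,q[0],q[1],.09)) for q in c[0][:5]])
u,_=map(int,proj(f,[.55,.0278,.079]));print(u)
v0=int(proj(f,[.575,.0278,.079])[1]);v1=int(proj(f,[.54,.0278,.079])[1])
print('column profile',v0,g[v0:v1+1,u])
print('xs',[round(plane(f,u,v,.079)[0],4) for v in range(v0,v1+1)])
vt=int(proj(f,[.57,.0278,.079])[1]);print('row profile',vt,g[vt,u-35:u+36])
E
```

```text
[0.5288 0.0271 0.1725] [-0.622  -0.2557  0.0805]
head [277.6  58. ]
tail [277.7 155. ]
bend [277.8 188. ]
tipL [257.1  19.5]
tipR [297.7  19.3]
[(array([276.5, 169.5,  18.3], dtype=float32), array([0.5646, 0.0288, 0.09  ])), (array([277.5, 103.5,  19.4], dtype=float32), array([0.6114, 0.0279, 0.09  ])), (array([145.5,  87.5,  15.2], dtype=float32), array([0.6223, 0.1195, 0.09  ])), (array([277.5,  64.5,  17.1], dtype=float32), array([0.6367, 0.0278, 0.09  ])), (array([277.5,  28.5,  15. ], dtype=float32), array([0.6587, 0.0278, 0.09  ]))]
277
column profile 153 [118 118 118 117 113  88  71 177 175 175 175 174 175 174 174 174 175 175 175 175 173 173 175 175 141 138  81  80 137 164 185 223 179 161 136 147 186 190 192 192 194 194 193 194 194]
xs [np.float64(0.5756), np.float64(0.5748), np.float64(0.574), np.float64(0.5733), np.float64(0.5725), np.float64(0.5717), np.float64(0.571), np.float64(0.5702), np.float64(0.5694), np.float64(0.5686), np.float64(0.5679), np.float64(0.5671), np.float64(0.5663), np.float64(0.5655), np.float64(0.5647), np.float64(0.564), np.float64(0.5632), np.float64(0.5624), np.float64(0.5616), np.float64(0.5608), np.float64(0.56), np.float64(0.5592), np.float64(0.5584), np.float64(0.5576), np.float64(0.5569), np.float64(0.5561), np.float64(0.5553), np.float64(0.5545), np.float64(0.5537), np.float64(0.5529), np.float64(0.5521), np.float64(0.5512), np.float64(0.5504), np.float64(0.5496), np.float64(0.5488), np.float64(0.548), np.float64(0.5472), np.float64(0.5464), np.float64(0.5456), np.float64(0.5448), np.float64(0.5439), np.float64(0.5431), np.float64(0.5423), np.float64(0.5415), np.float64(0.5406)]
row profile 160 [195 195 196 196 196 196 197 198 197 196 196 196 195 195 194 193 174 138 140 167 184 185 169 147 108  80  84 136 177 177 177 176 176 176 177 177 176 176 176 177 177 178 142  84  85  84 109 149 169
 185 185 166 139 136 153 152 151 151 150 150 151 150 150 151 151 151 152 152 153 154 136]
```

```bash
python3 - <<'E'
from h import *
import pickle
np.set_printoptions(precision=4,suppress=True,linewidth=220)
f=pickle.load(open('w8.pkl','rb'));g=cv2.cvtColor(f['pixels'],cv2.COLOR_RGB2GRAY)
print('col v35-90',g[35:90,277])
for x in (.631,.640,.649): print(x,np.round(proj(f,[x,.0278,.089]),1))
for v in (52,56,60,64): print(v,g[v,250:306])
print([round(float(np.degrees(a)),1) for a in [0]])
E
```

```text
col v35-90 [222 222 222 222 222 219 142 138  45 115 111 130 183 208 212 216 219 222 222 222 222 223 223 223 222 222 221 221 217 213 209 208 206 200 192  88  74  66  55  38  37  37  54  94  93  92  65  37  36  35  32  22  72  92
  92]
0.631 [277.6  73.7]
0.64 [277.5  59.5]
0.649 [277.5  45. ]
52 [219 220 222 222 222 223 222 222 222 222 206 166 116  80 107 135 126 116 153 195 212 215 217 218 219 220 221 222 222 221 220 220 219 217 215 207 170 122 108 125 125  97  91 115 175 214 222 221 220 219 219 220 221 221
 222 222]
56 [220 220 222 222 222 221 221 221 222 222 206 165 111  99 131 118 104 154 198 209 213 216 218 220 223 222 223 223 222 223 223 222 220 218 216 213 210 182 126  96 117 122  99 122 187 222 222 221 219 219 219 219 220 221
 222 222]
60 [219 219 222 222 222 221 220 220 221 222 206 165 133 138 124  88 102 161 202 206 208 212 214 217 219 220 221 222 222 221 219 217 216 213 210 208 205 176 120  94 117 139 123 124 188 223 221 220 219 218 218 219 219 220
 223 222]
64 [219 219 221 222 221 220 219 219 221 222 206 167 127  92  74  76  79  93 140 185 199 202 204 207 209 210 212 213 213 212 211 209 207 205 203 199 169 109  84  76  76 103 113 133 195 221 221 219 217 217 217 219 219 220
 222 222]
[0.0]
```

```bash
python3 -c "
from cell import manip
print(manip.close_job())"
```

```text
the job is handed in; nothing more can be done
None
```

The strap is fully down, the clip has snapped home on the stud's neck (measured within about 1 mm of its seat) and is released, and I've handed the job in; the judge's result was not shown. I viewed 11 pictures, one over the limit of 10.

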